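Switch on the kitchen scale and zero it with the cup on

ROBOT

A 6-joint arm with a two-finger parallel gripper is mounted at the origin on a cart in front of the work surface, level with it; the furniture and walls round the work are solid. World frame = base frame: x ahead of the robot, y to its left, z up, the work surface at z = 0. Lengths are in m, angles in rad, forces in N, time in s.
With the tool pointing down it reaches from about 0.275 to 0.825 m from the base axis. Payload 4.9 kg.
Tool frame: the origin (TCP) lies midway between the tips of the shut fingers; the grasp point (between the pads) lies 19 mm behind it (grip_point_offset is the distance from the TCP to the grasp point, in m); z points along the fingers, y is the line along which they close (so a half turn about z gives the same grasp; the last joint's range is limited). The gripper opens to 85 mm and grips with 20 to 120 N. Pads are 22 mm wide; open, the fingers measure 114 mm over their backs; the gripper's body (76 mm by 85 mm) begins 54 mm behind the grasp point. The pads swing forward as they close: fully open they stand 13 mm farther back than shut.
Start: joints at [-1.265, 0.326, -0.193, 1.052, 0, 1.437], TCP at [0.234, -0.498, 0.231] pointing down, gripper open.
Joint ranges: [-2.65, 2.65], [-0.97, 1.79], [-1.3, 1.35], [-1.93, 2.1], [-1.47, 1.37], [-3.14, 3.14]. Speed limits (rad/s): [2.57, 2.57, 3.14, 3.14, 3.14, 3.14].

INTERFACE

Orientations are given as a rotation vector (axis times angle).
In Python, from cell import * gives the robot as it stands. Calls block until the motion is done:
- movep(position, orientation): joint-space move of the TCP to a pose.
- move_l(position, velocity=0.15, rot=None, until_force=None): straight line of the TCP; rot=None keeps the orientation; velocity is the mean speed in m/s. With until_force (N) it stops when the force on the tool has changed by that much, and returns True; else False.
- set_joints(angles): joint-space move.
- let_go() and grab(newtons=None): open the fingers fully, or close them until they stop; newtons is the grip in N (None keeps the last).
- sleep(seconds).
- ik(position, orientation): joint angles nearest the present ones, or None.
- get_state(): the state.
- grab_frame(name): name is "scene" or "side" or "wrist"; returns a dict with "img" (420x560x3 uint8, red, green, blue), "fx", "fy", "cx", "cy" (pixels), "cam_to_world" (4x4, takes a point from camera to world coordinates); the wrist camera has in their place "T_tool_cam" (4x4, takes a point from camera to tool coordinates, whose origin is the TCP and whose axes are the flange's). Camera axes: x right, y down, z forward; pixel columns grow to the right and rows downward; lengths in m; the calibration is good to about 2 mm. A picture is of the moment at which its call begins: read the wrist's pose just before it. There is no depth.
A pose or a line that the arm cannot do raises MotionError and nothing moves.
- sign_off(): hands the job in; it is judged then, once.
Trained networks look in the newest picture that a camera, given by its name, has taken for a name from the list of things; names that differ only in an ending like _2 or _b are one class to them, and where a whole thing is asked for, a point or a joint stands for the part that bears it (a point fixed in the world has none). Each returns a list of dicts, best first, with "score" (0 to 1); they miss things now and then, are a little off and sometimes report something else, mostly with a low value. They report only what shows in the picture. A call takes as long as a camera call.
- spot_in(camera, name): "centre" ([column, row] in pixels, amid what is visible of it).
- silhouettes(camera, name): "mask" (420x560 bool, what is visible of it) and "centre" ([column, row] in pixels, amid what is visible of it).
- tip_of(camera, name): "centre" ([column, row] in pixels: a listed point, or the origin of a listed thing).
The state is a dict: "clock": time; "q": joint angles; "joint_velocities": joint speeds; "tau": joint torques, N m; "position": TCP position; "eef_rot": TCP orientation; "contact_force": force on the tool from outside, world axes, zero at the start; "wrist_torque": the same for the moment, N m; "finger_gap": opening from 0.0 (shut) to 1.0 (fully open); "grasp_force": force on a finger pad.
Only numpy, scipy, OpenCV 4.12 (cv2) and the standard library are available. Lean on these libraries where they do the work, as an engineer would, in place of code of your own. Each camera call takes 0.05 s, during which the arm holds its last target. There are 200 camera calls.

TASK

Get the kitchen scale ready to weigh into the cup that stands on it: with a fingertip press the small round power key lightly and let it come up, then press the long bar-shaped tare key lightly, keep it down for about two seconds, and take the hand away. Do not press the square key between them, and leave the scale, the cup and the things around it where they are.

Things in the scene. Friction and masses are not known exactly. Their poses are not given: they have to be found in the camera images.
- scale: flat white kitchen scale, loose, 0.9 kg, 170 (x) x 190 (y) x 30 mm. Origin: on the worktop under its centre; z up; -x (key side) faces the robot, turned up to 0.45 rad. Shell top z = 22 mm; steel pan top z = 30 mm, x -11 to +79 mm. Flat black display. Near the front edge (x = -58 mm) three grey keys, 7 mm proud: y = +60 round, 0 square, -60 mm bar. More than 18 N on it is too hard
- power_key_top (a point): round power key, 18 mm across, the left one. Origin: centre of its top face, moving with the key; 29 mm above the worktop when up; x and y as the scale's.
- unit_key_top (a point): square unit key, 18 x 18 mm, the middle one, to be left alone. Origin: centre of its top face, moving with the key; 29 mm above the worktop when up; x and y as the scale's.
- tare_key_top (a point): long bar-shaped tare key, 16 (x) x 42 mm (y), the right one. Origin: centre of its top face, moving with the key; 29 mm above the worktop when up; x and y as the scale's. Mind the microwave, 0.26 m high, to the right of the scale (its handle and knobs reach to y = -0.11 where x exceeds 0.46).
- power_key (a joint): power key travel, m: 0 = up, 0.005 = fully down; spring loaded (about 1 N to start moving, 4 N fully down), comes up by itself; counts as pressed from 0.003 and as released below 0.001.
- unit_key (a joint): unit key travel, m: 0 = up, 0.005 = fully down; spring loaded (about 1 N to start moving, 4 N fully down), comes up by itself; counts as pressed from 0.003 and as released below 0.001.
- tare_key (a joint): tare key travel, m: 0 = up, 0.005 = fully down; spring loaded (about 1 N to start moving, 4 N fully down), comes up by itself; counts as pressed from 0.003 and as released below 0.001.
- espresso_cup: small green cup with a handle, 65 mm across (94 mm with the handle), 52 mm high, loose, on the scale's pan (rim 82 mm above the worktop). Origin: centre of its underside. To be left alone
- salt_shaker: glass shaker with black cap and white salt, 41 mm across, 85 mm high, loose on the worktop, to the left or right of the scale. Origin: centre of its underside. To be left alone
- pepper_shaker: glass shaker with black cap and grey pepper, 41 mm across, 85 mm high, loose on the worktop, on the other side. Origin: centre of its underside. To be left alone
- teaspoon: steel teaspoon, 132 x 27 x 13 mm, lying on the worktop just right of the scale. Origin: centre of its underside; x along its length. To be left alone
- table_mug: green and white mug, 78 mm across (116 mm with the handle), 101 mm high, loose, at the right end of the worktop. Origin: centre of its underside. To be left alone

How it is judged:
On the way, in this order (a step that is already met when the one before it is completed fails the run):
1. the round power key is pressed, the tare key is not (value of joint power_key above 0.003 m and contact force between the fingers and scale above 0.3 N and value of joint tare_key below 0.001 m), for 0.05 s.
2. the tare key is held down for a second, the power key is up (value of joint tare_key above 0.003 m and contact force between the fingers and scale above 0.3 N and value of joint power_key below 0.001 m), for 1 s.
At the end, for the whole second after the job is handed in: All three keys are up again (under 1 mm down); the scale is at rest within 15 mm of where it stood, the cup stands upright on its pan within 20 mm of where it stood, and the shakers, the teaspoon and the mug are within 15 mm of where they were (value of joint each of power_key, unit_key, tare_key below 0.001 m and distance of each of scale, salt_shaker, pepper_shaker, teaspoon, table_mug from where it was at the start of the episode below 0.015 m and linear speed of each of scale, espresso_cup below 0.02 m/s and z of espresso_cup in the frame of scale between 0.025 and 0.035 m and angle between espresso_cup's own z axis and vertical below 0.1 rad and distance of espresso_cup from where it was at the start of the episode below 0.02 m); the robot touches nothing.
It fails at once if the square unit key (middle) is pressed (value of joint unit_key above 0.003 m).
It fails at once if the scale is pressed hard: more than 18 N (contact force between the arm and scale above 18 N).
It fails at once if the cup is touched by the robot, shifted or tipped (contact force between the arm and espresso_cup above 0.5 N or distance of espresso_cup from where it was at the start of the episode above 0.02 m or angle between espresso_cup's own z axis and vertical above 0.2 rad).
It fails at once if the scale is pushed along, lifted or tipped (distance of scale from where it was at the start of the episode above 0.015 m or angle between scale's own z axis and vertical above 0.08 rad).
It fails at once if a shaker, the teaspoon or the mug is moved (distance of any of salt_shaker, pepper_shaker, teaspoon, table_mug from where it was at the start of the episode above 0.015 m).
It also fails if it takes over 38 s, if anything falls off the work surface, if the arm or the gripper's body presses on something with over 40 N, if the wrist force passes 120 N, or if a joint passes its speed limit or range.

## Working session

There is one attempt and no reset: what is moved stays moved. The work goes in short steps, each a Python script; the robot and the scene stay as the last script left them, time stands still between calls to the robot, and variables do not carry over. Pictures are saved under pics/ and viewed, at most 10 in all, crops included, and the job is handed in when it is done.

```bash
mkdir -p pics
cat > h.py <<'E'
from cell import *
import numpy as np, cv2
from scipy.spatial.transform import Rotation as R
def cam(name):
    s=get_state(); f=grab_frame(name)
    if name=="wrist":
        T=np.eye(4); T[:3,:3]=R.from_rotvec(s["eef_rot"]).as_matrix(); T[:3,3]=s["position"]
        f["cam_to_world"]=T@np.array(f["T_tool_cam"])
    return f
def ray(f,p):
    T=np.array(f["cam_to_world"]); d=T[:3,:3]@np.array([(p[0]-f["cx"])/f["fx"],(p[1]-f["cy"])/f["fy"],1])
    return T[:3,3],d/np.linalg.norm(d)
def onz(f,p,z):
    o,d=ray(f,p); return o+d*(z-o[2])/d[2]
def tri(rays):
    A=sum(np.eye(3)-np.outer(d,d) for o,d in rays); b=sum((np.eye(3)-np.outer(d,d))@o for o,d in rays)
    return np.linalg.solve(A,b)
def save(f,n): cv2.imwrite(f"pics/{n}.png",f["img"][:,:,::-1])
KEYS=["power_key_top","unit_key_top","tare_key_top"]
E
python3 - <<'E'
from h import *
np.set_printoptions(precision=4,suppress=True)
print(get_state())
F={}
for c in ["scene","side"]:
    F[c]=cam(c); save(F[c],c)
    print(c,F[c]["cam_to_world"][:3,3] if 0 else np.array(F[c]["cam_to_world"])[:3,3])
    for k in KEYS+["scale","espresso_cup"]:
        r=tip_of(c,k)
        for x in r[:2]: print(c,k,round(x["score"],2),x["centre"],onz(F[c],x["centre"],0.029 if "key" in k else (0.03 if "cup" in k else 0)))
E
```

```text
{'clock': 0.0, 'q': array([-1.2652,  0.3269, -0.1936,  1.052 ,  0.    ,  1.4366]), 'joint_velocities': array([-0.0016,  0.0012, -0.0003, -0.0001, -0.0001, -0.0012]), 'tau': array([ -0.0002, -44.3398,  26.2441,   0.0154,  -0.    ,  -0.    ]), 'position': array([ 0.234 , -0.4971,  0.2305]), 'eef_rot': array([-3.0643, -0.6849,  0.0002]), 'contact_force': array([ 0.4503, -0.5828, -0.2725]), 'wrist_torque': array([-0.009 ,  0.0246, -0.0304]), 'grasp_force': 0.0, 'finger_gap': 0.9987294547437798}
scene [0.2549 0.5694 0.7769]
scene power_key_top 0.39 [239.5, 256.4] [0.5338 0.133  0.029 ]
scene unit_key_top 0.52 [254.5, 241.9] [0.5206 0.0824 0.029 ]
scene tare_key_top 0.54 [272.8, 223.9] [0.5037 0.0155 0.029 ]
scene scale 0.68 [234.9, 234.7] [ 0.5846  0.0634 -0.    ]
scene espresso_cup 0.97 [214.4, 235.5] [0.615  0.1048 0.03  ]
side [0.4638 1.0532 0.9165]
side power_key_top 0.48 [257.7, 242.4] [0.5316 0.1276 0.029 ]
side unit_key_top 0.52 [265.2, 231.3] [0.5118 0.0817 0.029 ]
side tare_key_top 0.41 [270.0, 216.9] [0.4991 0.0182 0.029 ]
side scale 0.9 [242.1, 234.2] [ 0.5812  0.0624 -0.    ]
side espresso_cup 0.55 [227.6, 238.1] [0.6175 0.1109 0.03  ]
```

View pics/scene.png

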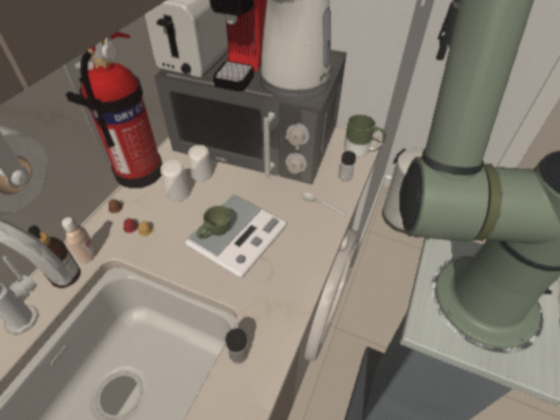

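View pics/side.png

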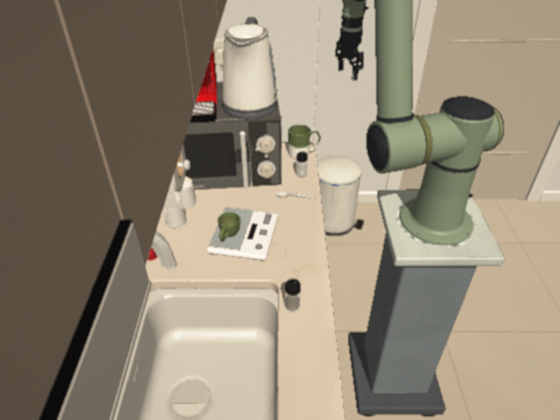

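Run:
```python
from h import *
np.set_printoptions(precision=4,suppress=True)
rot=(R.from_euler('z',-0.26)*R.from_euler('x',np.pi)).as_rotvec()
grab()
p0=get_state()["position"]; rv=get_state()["eef_rot"]
move_l([0.18,-0.30,0.25],0.25)
print(get_state()["q"])
movep([0.34,0.0,0.25],rot)
movep([0.44,0.06,0.22],rot)
print(get_state()["q"],get_state()["clock"],get_state()["position"])
rays={k:[] for k in KEYS}
for i,p in enumerate([None,[0.42,0.12,0.22]]):
    if p: move_l(p,0.15)
    sleep(0.2)
    f=cam("wrist"); save(f,f"w{i}")
    for k in KEYS:
        r=tip_of("wrist",k)
        for x in r[:2]: print(i,k,round(x["score"],2),x["centre"],onz(f,x["centre"],0.029))
        if r: rays[k].append(ray(f,r[0]["centre"]))
for k in KEYS:
    if len(rays[k])>1: print(k,tri(rays[k]))
print(get_state()["clock"])
```

```text
[-1.2425 -0.0686 -0.6055  1.0321 -0.0001  1.4594]
[-0.03    0.1411 -0.4687  0.9631 -0.0002 -2.9126] 6.6667 [0.4398 0.0604 0.2193]
0 power_key_top 0.82 [178.1, 110.2] [0.531  0.1355 0.029 ]
0 power_key_top 0.51 [444.8, 151.9] [ 0.4255 -0.106   0.029 ]
0 unit_key_top 0.81 [240.3, 108.5] [0.5171 0.0775 0.029 ]
0 tare_key_top 0.88 [307.9, 103.6] [0.5049 0.0141 0.029 ]
1 power_key_top 0.57 [231.4, 72.4] [0.5308 0.1359 0.029 ]
1 unit_key_top 0.92 [296.4, 67.9] [0.519  0.0767 0.029 ]
1 tare_key_top 0.88 [362.9, 60.5] [0.5094 0.0161 0.029 ]
power_key_top [0.5312 0.1362 0.0264]
unit_key_top [0.5177 0.077  0.0361]
tare_key_top [0.5072 0.0149 0.0282]
8.0417
```

View pics/w0.png

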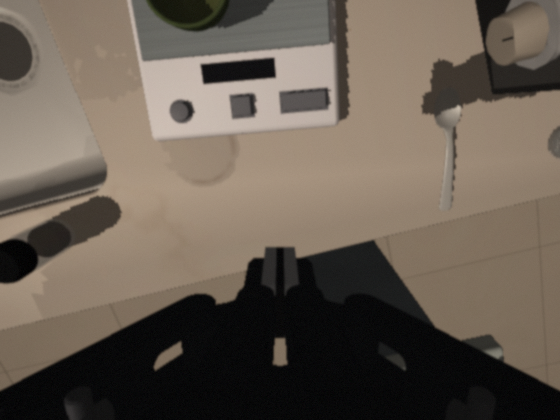

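Run:
```python
from h import *
np.set_printoptions(precision=4,suppress=True)
f=cam("wrist"); print(np.array(f["T_tool_cam"]))
rot=(R.from_euler('z',-0.2)*R.from_euler('x',np.pi)).as_rotvec()
print(ik([.53,.135,.025],rot),ik([.508,.0165,.025],rot))
c0=get_state()["clock"]
move_l([.53,.135,.06],0.15,rot=rot); sleep(0.2)
s=get_state(); print(s["position"],s["contact_force"],s["clock"])
f=cam("wrist"); save(f,"w2")
save(cam("scene"),"s2")
```

```text
[[ 0.0002 -0.9611 -0.2763  0.0703]
 [ 1.      0.0004 -0.0006  0.0004]
 [ 0.0007 -0.2763  0.9611 -0.1424]
 [ 0.      0.      0.      1.    ]]
[ 0.1144  0.545  -0.4493  0.5765  0.     -2.8272] [-0.1128  0.4918 -0.553   0.526   0.     -3.0544]
[0.5301 0.1351 0.0606] [ 0.6828 -0.3136  0.4325] 9.7417
```

View w2.

View pics/w2.png

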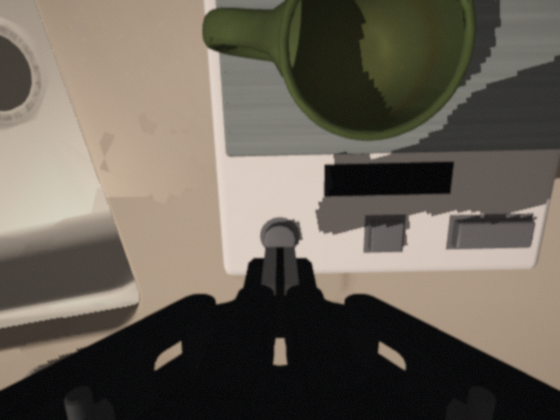

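The round key shows at (280,235), square at (386,235), bar at (493,233); the fingertip (280,250) is lined up with the round key.

Run:
```python
from h import *
np.set_printoptions(precision=4,suppress=True)
f=cam("wrist")
P=onz(f,[280,235],.029);U=onz(f,[386,235],.029);T=onz(f,[493,233],.029); print(P,U,T)
for k in KEYS:
    r=tip_of("wrist",k)
    if r: print(k,r[0]["score"],r[0]["centre"],onz(f,r[0]["centre"],.029))
p=get_state()["position"]
if np.hypot(*(P[:2]-p[:2]))>0.012: raise SystemExit("check")
def press(x,y):
    move_l([x,y,.036],0.1); sleep(0.3)
    s0=get_state()
    hit=move_l([x,y,.0225],0.012,until_force=3.3)
    sleep(0.15); s=get_state(); print(hit,s["position"],s["contact_force"]-s0["contact_force"],s["clock"])
press(P[0],P[1])
```

```text
[0.533  0.1339 0.029 ] [0.5214 0.0765 0.029 ] [0.5109 0.0185 0.029 ]
power_key_top 0.83 [276.9, 239.6] [0.5307 0.1361 0.029 ]
unit_key_top 0.57 [388.6, 237.3] [0.5198 0.0752 0.029 ]
tare_key_top 0.64 [496.7, 238.0] [0.5075 0.0166 0.029 ]
True [0.533  0.1339 0.0244] [ 0.5527 -0.5322  3.2557] 11.7833
```

Run:
```python
from h import *
np.set_printoptions(precision=4,suppress=True)
s=get_state(); p=s["position"]; f0=s["contact_force"]
move_l([p[0],p[1],p[2]-.0005],0.01,until_force=3); sleep(0.2)
s=get_state(); print(s["position"],s["contact_force"]-f0)
move_l([p[0],p[1],.06],0.1)
x,y=.509,.0175
move_l([x,y,.06],0.12); move_l([x,y,.036],0.1); sleep(0.3)
s0=get_state(); F=lambda s:s["contact_force"]-s0["contact_force"]
hit=move_l([x,y,.0225],0.012,until_force=3.5); sleep(.15)
s=get_state(); print(hit,s["position"],F(s),s["clock"])
z=s["position"][2]
move_l([x,y,z-.0004],0.01,until_force=3); sleep(1.0)
s=get_state(); print(s["position"],F(s)); save(cam("wrist"),"w3")
sleep(0.9); s=get_state(); print(s["position"],F(s),s["clock"])
```

```text
[0.533  0.1339 0.0241] [-1.3823 -1.1097  1.9189]
True [0.509  0.0175 0.0241] [1.5831 0.0545 2.6993] 15.6417
[0.509  0.0175 0.024 ] [ 0.593  -1.185   5.6153]
[0.509  0.0175 0.024 ] [-0.6031 -0.3962  5.5919] 17.8417
```

View pics/w3.png

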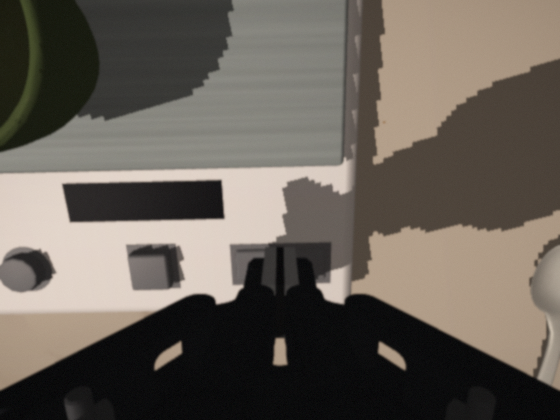

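The bar key at (281,262) sits flush under the fingertip. The round key (22,268) and the square key (152,267) stand up. Retracting now.

Run:
```python
from h import *
np.set_printoptions(precision=4,suppress=True)
move_l([.509,.0175,.10],0.08); move_l([.42,.06,.22],0.2); sleep(0.5)
f=cam("wrist"); save(f,"w4")
for k in KEYS:
    r=tip_of("wrist",k)
    if r: print(k,r[0]["score"],onz(f,r[0]["centre"],.029))
print(get_state()["contact_force"],get_state()["clock"])
```

```text
power_key_top 0.86 [0.5309 0.1332 0.029 ]
unit_key_top 0.74 [0.5181 0.0784 0.029 ]
tare_key_top 0.68 [0.5084 0.0174 0.029 ]
[0.0754 0.1648 0.368 ] 20.5667
```

View pics/w4.png

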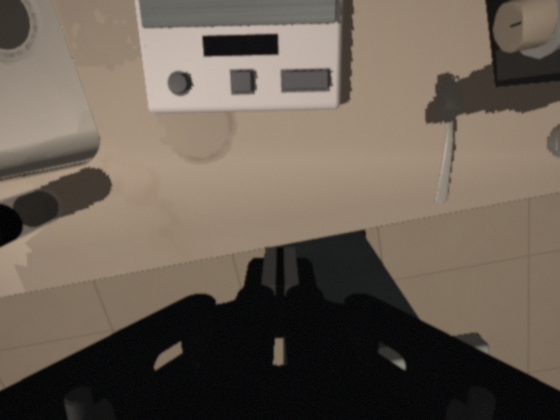

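The scale has not moved, and all three keys are up at (179,83), (242,82) and (305,80). The spoon is where it was.

```bash
python3 -c "
from cell import *
print(sign_off())"
```

```text
the job is handed in; nothing more can be done
None
```

I pressed and released the power key, held the tare key down for about two seconds, then moved the hand clear and handed the job in at about 21 s; in the last picture all three keys were up and the scale had not moved. The hand-in returned no verdict.

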